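# Fit the divider panel into the desk organiser

### The job

Three plain plywood panels stand in the slotted stand. Take the widest one (also the tallest) and slide it edgewise down into the pair of vertical guides in the middle of the plywood organiser box until its lower edge rests on the box floor, keeping hold of it until it is all but down rather than dropping it in, then let go. Leave the other two panels standing in their slots.

Things in the scene. Friction and masses are not known exactly. Their poses are not given: they have to be found in the camera images.
- wide_panel_center (a point): centre of the wide panel: loose upright plywood board 140 mm wide (x), 120 tall (z), 9 thick (y), about 95 g; point 60 mm below its top edge. It starts on its lower edge in one of three slots of a fixed wooden stand (which one varies): slots 13 mm wide, 65 mm apart, open at both ends, slot floor 10 mm and slot cheeks 55 mm above the table, so its top 75 mm is clear and it draws straight up.
- guide_seat (a point): the seat: middle of the inner floor (6 mm above table) of a fixed open plywood box, inside 160 (x) by 200 mm (y), rim 80 mm above table. On each end wall (x -80, +80) two ribs 26 mm deep form a vertical slot 13 mm wide in y, flaring over the top 24 mm to a 34 mm mouth. The panel's width goes along x, one end in each slot, 10 mm play per end; seated, its centre is 60 mm above this point, free sliding, no click.
- square_panel_center (a point): centre of the square plywood panel, 90 mm wide, 80 mm tall, 9 mm thick, standing in another slot of the stand; axes as for the wide panel. Too narrow for the guides; stays where it is.
- slim_panel_center (a point): centre of the slim plywood panel, 60 mm wide, 85 mm tall, 9 mm thick, standing in the remaining slot of the stand; axes as for the wide panel. Too narrow for the guides; stays where it is.

How it is judged:
On the way:
1. the wide panel, still held, is down between the guides with its lower edge within 25 mm of the box floor (contact force between the fingers and wide_panel above 0.5 N and x of wide_panel_center in the frame of guide_seat between -0.018 and 0.018 m and y of wide_panel_center in the frame of guide_seat between -0.014 and 0.014 m and z of wide_panel_center in the frame of guide_seat between 0.05 and 0.085 m).
At the end, for the whole second after the job is handed in: The wide panel stands released and at rest in both guides, its lower edge on the box floor (height within 7 mm), its centre within 15 mm along and 10 mm across the guides, upright and in line with the guides to 10 degrees; the other two panels are within 30 mm of where they stood (x of wide_panel_center in the frame of guide_seat between -0.015 and 0.015 m and y of wide_panel_center in the frame of guide_seat between -0.01 and 0.01 m and z of wide_panel_center in the frame of guide_seat between 0.053 and 0.067 m and angle between wide_panel_center's own z axis and vertical below 0.18 rad and angle between the x axis of wide_panel_center and the x axis of guide_seat, either way round below 0.18 rad and linear speed of wide_panel below 0.02 m/s and distance of each of square_panel_center, slim_panel_center from where it was at the start of the episode below 0.03 m); the robot touches nothing.
It fails at once if the square panel is moved more than 30 mm or tipped (distance of square_panel_center from where it was at the start of the episode above 0.03 m or angle between square_panel_center's own z axis and vertical above 0.4 rad).
It fails at once if the slim panel is moved more than 30 mm or tipped (distance of slim_panel_center from where it was at the start of the episode above 0.03 m or angle between slim_panel_center's own z axis and vertical above 0.4 rad).
It also fails if it takes over 32 s, if anything falls off the work surface, if the arm or the gripper's body presses on something with over 40 N, if the wrist force passes 120 N, or if a joint passes its speed limit or range.

### The arm

A 7-joint arm with a two-finger parallel gripper is mounted at the origin on the work surface. World frame = base frame: x ahead of the robot, y to its left, z up, the work surface at z = 0. Lengths are in m, angles in rad, forces in N, time in s.
With the tool pointing down it reaches from about 0.4 to 0.85 m from the base axis. Payload 4.5 kg.
Tool frame: the origin (TCP) lies at the very end of the fingers, on their centre line; the grasp point (between the pads) lies 19 mm behind it; z points along the fingers, y is the line along which they close (so a half turn about z gives the same grasp; the last joint's range is limited). The gripper opens to 88 mm and grips with 3 to 60 N. Pads are 18 mm wide; open, the fingers measure 123 mm over their backs; the gripper's body (75 mm by 187 mm) begins 45 mm behind the grasp point.
Start: joints at [1.264, 0.689, -0.195, 1.565, 0.157, 0.902, -0.215], TCP at [0.209, -0.589, 0.239] pointing down, gripper open.
Joint ranges: [-3.01, 3.01], [-0.46, 2.08], [-1.47, 1.51], [0.13, 2.56], [-1, 4.14], [0.04, 2.09], [-2.66, 2.66]. Speed limits (rad/s): [2.57, 2.57, 3.14, 3.14, 3.14, 3.14, 3.14].

### API

Orientations are given as a unit quaternion [x, y, z, w].
In Python, from plant import r, eyes, nets gives the robot as it stands.
- The arm moves only by the shell command python3 -m pendant 'ROWS' [FORCE]. ROWS is JSON, a list of rows, each an object of numbers: "claw": the opening, from 0 (shut) to 1 (fully open); "dx", "dy", "dz": the shift along the world's x, y, z in mm; "twist": the turn about the world's z in rad. In form: [{"claw": .., "dx": .., "dy": .., "dz": .., "twist": ..}, ...]. A call has 1 to 8 rows; each row is the pose to reach, as a shift and turn from the pose commanded when the call began; what a row does not reach only later rows make up. A row lasts 1/10 s, in which the tool goes at most 50 mm and 8.59 degrees, less where a joint would pass 70% of its speed; a pose out of reach is approached as far as the arm can. A call with a gripper value outside its range is refused whole. The fingers move at their own pace and stop on an object; FORCE is the grip in N (left out, the last holds). Time passes only in rows, so rows that repeat a pose let the fingers close. It gives the time, the measured TCP pose, the force, the opening and the grip force at its end, in the units of the state.
- r.get_state(): the state, without advancing time (a new reading comes with each control period).
- eyes.snapshot(name): name is "side" or "top"; returns (picture, depth): 480x640x3 uint8, blue, green, red; 480x640 float32, m along the optical axis (not along the pixel's ray), 0 where there is no reading.
- eyes.camera_info(name): a dict with "K" (3x3 intrinsics, pixels), "world_to_cam" (4x4, takes a point from world to camera coordinates). Camera axes: x right, y down, z forward; pixel columns grow to the right and rows downward; lengths in m; the calibration is good to about 2 mm. A picture is of the moment at which its call begins. camera_info takes no time and is no camera call.
- r.finish_job(): hands the job in; it is judged then, once.
Trained networks look in the newest picture that a camera, given by its name, has taken for a name from the list of things; names that differ only in an ending like _2 or _b are one class to them, and where a whole thing is asked for, a point or a joint stands for the part that bears it (a point fixed in the world has none). Each returns a list of dicts, best first, with "confidence" (0 to 1); they miss things now and then, are a little off and sometimes report something else, mostly with a low value. They report only what shows in the picture. A call takes as long as a camera call.
- nets.spot_in(camera, query): "box" ([left, top, width, height] as shares, 0 to 1, of the picture: columns of its width, rows of its height, round what is visible of it).
- nets.place_of(camera, query): "position" ([column, row] as shares, 0 to 1, of the picture: columns of its width, rows of its height: a listed point, or the origin of a listed thing).
The state is a dict: "clock": time; "q": joint angles; "qd": joint speeds; "joint_torque": joint torques, N m; "tool_pos": TCP position; "eef_rot": TCP orientation; "contact_force": force on the tool from outside, world axes, zero at the start; "moment": the same for the moment, N m; "opening": opening from 0.0 (shut) to 1.0 (fully open); "finger_force": force on a finger pad.
Only numpy, scipy, OpenCV 4.12 (cv2) and the standard library are available. Lean on these libraries where they do the work, as an engineer would, in place of code of your own. Each camera call takes 0.05 s, during which the arm holds its last target. There are 200 camera calls.

## Working session

There is one attempt and no reset: what is moved stays moved. The work goes in short steps, Python scripts to look and compute and a shell command to move; the robot and the scene stay as the last step left them, time stands still between calls to the robot, and variables do not carry over. Pictures are saved under pics/ and viewed, at most 10 in all, crops included, and the job is handed in when it is done.

```bash
mkdir -p pics; cat > h.py <<'E'
import numpy as np, cv2
from plant import r, eyes, nets
def world(cam, depth):
    c=eyes.camera_info(cam); K=np.array(c["K"]); T=np.linalg.inv(np.array(c["world_to_cam"]))
    v,u=np.mgrid[0:480,0:640]
    P=np.stack([(u-K[0,2])/K[0,0]*depth,(v-K[1,2])/K[1,1]*depth,depth],-1)
    W=P@T[:3,:3].T+T[:3,3]; W[depth<=0]=np.nan
    return W
E
python3 - <<'E'
from h import *
for c in ("top","side"):
    im,d=eyes.snapshot(c); cv2.imwrite(f"pics/{c}0.png",im); np.save(f"{c}0.npy",d)
    W=world(c,d)
    for q in ("wide_panel_center","guide_seat","square_panel_center","slim_panel_center"):
        for o in nets.place_of(c,q)[:2]:
            u,v=int(o["position"][0]*640),int(o["position"][1]*480)
            print(c,q,round(o["confidence"],2),u,v,W[v,u].round(3))
        for o in nets.spot_in(c,q)[:1]: print("  box",round(o["confidence"],2),(np.array(o["box"])*[640,480,640,480]).round())
s=r.get_state(); print(s["clock"],s["tool_pos"],s["eef_rot"],s["opening"])
E
```

```text
top wide_panel_center 0.81 246 271 [0.495 0.142 0.121]
  box 0.9 [223. 223.  41.  89.]
top guide_seat 0.81 460 236 [ 0.527 -0.241  0.005]
  box 0.74 [389. 170. 160. 133.]
top square_panel_center 0.63 212 290 [0.477 0.205 0.089]
  box 0.92 [196. 263.  31.  52.]
top slim_panel_center 0.98 177 303 [0.465 0.269 0.07 ]
side wide_panel_center 0.93 336 294 [0.503 0.155 0.079]
  box 0.62 [290. 263.  97.  60.]
side guide_seat 0.93 353 162 [ 0.522 -0.238  0.006]
  box 0.59 [309. 102.  94. 103.]
side square_panel_center 0.85 343 341 [0.484 0.216 0.055]
  box 0.94 [314. 323.  69.  27.]
side slim_panel_center 0.75 355 385 [0.46  0.278 0.054]
side slim_panel_center 0.32 337 295 [0.502 0.154 0.075]
  box 0.97 [330. 364.  47.  26.]
0.9 [ 0.2089502  -0.58904111  0.23874507] [9.85516062e-01 1.69582108e-01 1.85370685e-05 1.35783410e-05] 1.0018306293064851
```

View pics/top0.png

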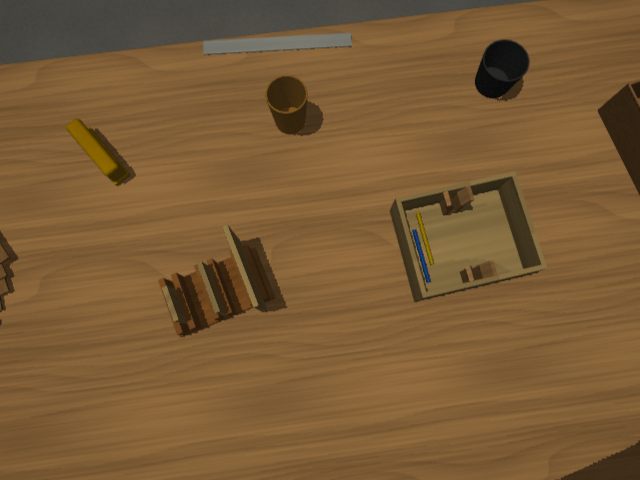

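```bash
python3 - <<'E'
from h import *
def rect(p):
    (c,s,a)=cv2.minAreaRect((p*1000).astype(np.float32)); return np.round(c,1),np.round(s,1),round(a,1)
W=world("top",np.load("top0.npy")); S=world("side",np.load("side0.npy"))
for n,W in (("top",W),("side",S)):
    x,y,z=W[...,0],W[...,1],W[...,2]
    a=(abs(x-.5)<.13)
    # panel tops
    for nm,h,yr in (("wide",.130,(.1,.19)),("square",.09,(.17,.25)),("slim",.095,(.24,.33))):
        m=a&(y>yr[0])&(y<yr[1])&(abs(z-h)<.006); p=W[m]; print(n,nm,len(p),rect(p[:,:2]) if len(p)>4 else"",np.median(p[:,2]) if len(p) else "")
    m=(abs(x-.52)<.18)&(abs(y+.24)<.2)&(abs(z-.08)<.006); p=W[m]; print(n,"rim",len(p),rect(p[:,:2]),np.median(p[:,2]))
    m=(abs(x-.495)<.15)&(y>.05)&(y<.35)&(abs(z-.055)<.005); p=W[m]; print(n,"stand",len(p),rect(p[:,:2]))
    m=(abs(x-.52)<.18)&(abs(y+.24)<.2)&(abs(z-.006)<.004); p=W[m]; print(n,"floor",len(p))
E
```

```text
top wide 529 (array([505.5, 149.6]), array([140. ,   9.3]), 15.0) 0.12973702817636812
top square 326 (array([484. , 210.9]), array([89.3,  9.6]), 15.2) 0.08929235538035568
top slim 231 (array([464.6, 272.7]), array([60.3, 10.1]), 15.7) 0.09436681635933997
top rim 2785 (array([ 518.3, -235.6]), array([177. , 218.1]), 5.6) 0.0798531253657675
top stand 1791 (array([487.5, 212.2]), array([137.6, 163.8]), 15.0)
top floor 10762
side wide 731 (array([503.4, 150.9]), array([138.8,  12.4]), 14.9) 0.1294042012338511
side square 536 (array([508.4, 206.4]), array([ 48.9, 136.5]), 76.9) 0.08955273302281852
side slim 390 (array([462.8, 274.3]), array([59.7, 10.2]), 14.2) 0.09462566623883106
side rim 1609 (array([ 515.6, -234.4]), array([176.4, 221.4]), 5.5) 0.07947976044125371
side stand 2655 (array([484.3, 222.5]), array([140. , 145.2]), 14.9)
side floor 2554
```

The top picture shows the stand at about (215,285), with the wide panel in the slot nearest the box, its top edge running from (228,228) to (257,305). The box is centred near (467,237), and its rib pairs are at (458,200) and (478,271). The measured sizes (140×9, 89×9 and 60×10 mm, rim 177×218 mm) match the ones given. I'll check the guide slot from the ribs and start the approach.

```bash
python3 - <<'E'
from h import *
a=np.radians(5.55); R=np.array([[np.cos(a),np.sin(a)],[-np.sin(a),np.cos(a)]]); c=np.array([.518,-.2355])
for n in("top","side"):
    W=world(n,np.load(n+"0.npy")); L=(W[...,:2]-c)@R.T; z=W[...,2]
    for sg in(-1,1):
        m=(L[...,0]*sg>.052)&(L[...,0]*sg<.077)&(abs(L[...,1])<.05)&(z>.03)&(z<.09)
        p=L[m]*1000; k=np.histogram(p[:,1],np.arange(-50,51,3))[0]; print(n,sg,len(p),k, "x",np.percentile(p[:,0],[2,98]).round(1))
        t=m&(z>.074); p=L[t]*1000; print("  top",np.sort(p[:,1]).round(0)[::max(1,len(p)//12)])
    m=(abs(L[...,0])<.075)&(abs(L[...,1])<.095)&(z<.012)
E
python3 -m pendant '[{"claw":0.5,"dx":30,"dy":40,"dz":10,"twist":-0.08},{"claw":0.5,"dx":60,"dy":80,"dz":10,"twist":-0.08},{"claw":0.5,"dx":95,"dy":115,"dz":10,"twist":-0.08},{"claw":0.5,"dx":130,"dy":150,"dz":10,"twist":-0.08},{"claw":0.5,"dx":165,"dy":185,"dz":10,"twist":-0.08},{"claw":0.5,"dx":200,"dy":220,"dz":10,"twist":-0.08},{"claw":0.5,"dx":225,"dy":260,"dz":10,"twist":-0.08},{"claw":0.5,"dx":240,"dy":300,"dz":10,"twist":-0.08}]' 20
```

```text
top -1 402 [ 0  0  0  0  0  0  0  0 12 18 21 44 47 39 93  0  0  0  0  6  6 43 20 28
 22  3  0  0  0  0  0  0  0] x [-76.6 -54.5]
  top [-25. -22. -20. -18. -16. -15. -14.  15.  18.  20.  22.  23.]
top 1 421 [ 0  0  0  0  0  0  0  0  8 19 29 39 52 45 81  1  0  0  0 11 14 49 18 29
 24  2  0  0  0  0  0  0  0] x [53.7 76.2]
  top [-24. -22. -20. -18. -16. -15. -14.  16.  19.  20.  22.  23.]
side -1 333 [ 0  0  0  0  0  0  0  0  0  0  9 30 39 29 19  1  0  0  0  2  8 66 60 28
 33  9  0  0  0  0  0  0  0] x [-76.6 -56.3]
  top [-18. -17. -16. -15. -15. -14. -12.  19.  21.  22.  24.  24.  25.  27.]
side 1 360 [ 0  0  0  0  0  0  0  0  0  1 14 31 40 35 11  0  0  0  0  0  4 93 49 39
 32 11  0  0  0  0  0  0  0] x [53.5 76.5]
  top [-21. -18. -17. -15. -14. -13.  -9.  19.  21.  23.  24.  25.  26.]
clock: 1.7
tool_pos: [0.4515, -0.2869, 0.2489]
eef_rot: [0.991, 0.131, 0.001, 0.0]
contact_force: [0.4, -0.1, -0.5]
opening: 0.499
finger_force: 0.0
```

Rib slots are centred on the box, so the seat is at about (0.5175, −0.2350) with yaw 5.5°. Next I'll move above the panel.

```bash
python3 -m pendant '[{"claw":0.5,"dx":10,"dy":50},{"claw":0.5,"dx":20,"dy":100},{"claw":0.5,"dx":30,"dy":150},{"claw":0.5,"dx":40,"dy":200},{"claw":0.5,"dx":50,"dy":250},{"claw":0.5,"dx":56,"dy":300},{"claw":0.5,"dx":56,"dy":350},{"claw":0.5,"dx":56,"dy":395}]'
python3 -m pendant '[{"claw":0.5,"dy":30,"dz":-10},{"claw":0.5,"dy":44,"dz":-40},{"claw":0.5,"dy":44,"dz":-70},{"claw":0.5,"dy":44,"dz":-95},{"claw":0.5,"dy":44,"dz":-95},{"claw":0.5,"dy":44,"dz":-95}]'
python3 - <<'E'
from h import *
im,d=eyes.snapshot("side"); cv2.imwrite("pics/side1.png",im[150:450,200:520].repeat(2,0).repeat(2,1))
s=r.get_state(); print(s["tool_pos"],s["eef_rot"],s["clock"])
W=world("side",d); x,y,z=W[...,0],W[...,1],W[...,2]
m=(abs(x-.505)<.1)&(abs(y-.15)<.05)&(abs(z-.13)<.005); p=W[m]; print(cv2.minAreaRect((p[:,:2]*1000).astype(np.float32)))
E
```

```text
[ 0.45430902 -0.27781997  0.24890647] [ 0.99065278  0.13635579  0.0021244  -0.00310703] 1.75
((503.46014404296875, 150.493408203125), (138.49655151367188, 11.193492889404297), 14.614733695983887)validation failed for argument at $[0]...
validation failed for argument at $[0]...
```

View pics/side1.png

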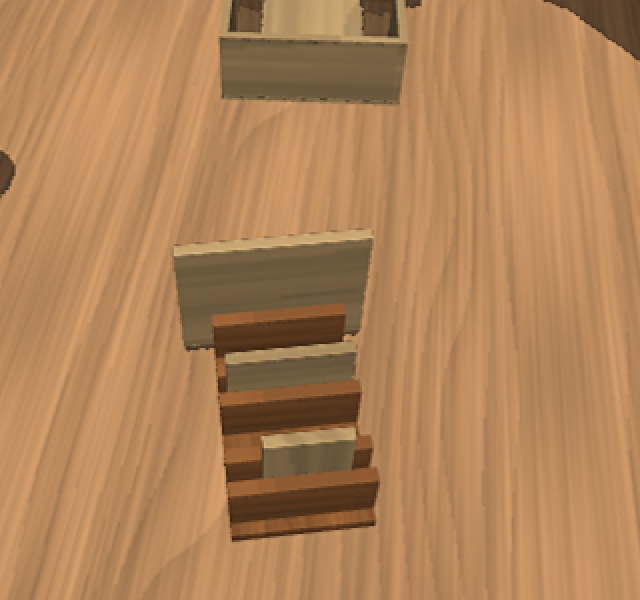

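The moves were refused because a row needs all five fields. The picture shows the arm still away from the stand, and the wide panel untouched in the slot nearest the box (crop (175–372, 232–348)). I'll resend with all fields.

```bash
python3 -m pendant '[{"claw":0.5,"dx":10,"dy":50,"dz":0,"twist":0},{"claw":0.5,"dx":20,"dy":100,"dz":0,"twist":0},{"claw":0.5,"dx":30,"dy":150,"dz":0,"twist":0},{"claw":0.5,"dx":40,"dy":200,"dz":0,"twist":0},{"claw":0.5,"dx":50,"dy":250,"dz":0,"twist":0},{"claw":0.5,"dx":56,"dy":300,"dz":0,"twist":0},{"claw":0.5,"dx":56,"dy":350,"dz":0,"twist":0},{"claw":0.5,"dx":56,"dy":395,"dz":0,"twist":0}]'
python3 -m pendant '[{"claw":0.5,"dx":0,"dy":30,"dz":-10,"twist":0},{"claw":0.5,"dx":0,"dy":44,"dz":-40,"twist":0},{"claw":0.5,"dx":0,"dy":44,"dz":-70,"twist":0},{"claw":0.5,"dx":0,"dy":44,"dz":-95,"twist":0},{"claw":0.5,"dx":0,"dy":44,"dz":-95,"twist":0},{"claw":0.5,"dx":0,"dy":44,"dz":-95,"twist":0}]'
python3 - <<'E'
from h import *
im,d=eyes.snapshot("side"); cv2.imwrite("pics/side2.png",im[150:450,200:520].repeat(2,0).repeat(2,1))
s=r.get_state(); print(s["tool_pos"],s["eef_rot"],s["clock"])
W=world("side",d); x,y,z=W[...,0],W[...,1],W[...,2]
m=(abs(x-.505)<.1)&(abs(y-.15)<.05)&(abs(z-.13)<.005); p=W[m]; print(cv2.minAreaRect((p[:,:2]*1000).astype(np.float32)))
E
```

```text
clock: 2.55
tool_pos: [0.5051, 0.1075, 0.249]
eef_rot: [0.992, 0.13, 0.0, 0.0]
contact_force: [1.2, -0.4, -0.3]
opening: 0.5
finger_force: 0.0
clock: 3.15
tool_pos: [0.5052, 0.1495, 0.154]
eef_rot: [0.992, 0.13, -0.0, 0.0]
contact_force: [-0.8, 0.3, 0.4]
opening: 0.501
finger_force: 0.0
[0.50574573 0.14968988 0.15473873] [ 9.91533541e-01  1.29848198e-01  8.16881079e-04 -1.23399290e-04] 3.2
((503.3445129394531, 150.75135803222656), (138.8443145751953, 11.123485565185547), 14.81728458404541)
```

View pics/side2.png

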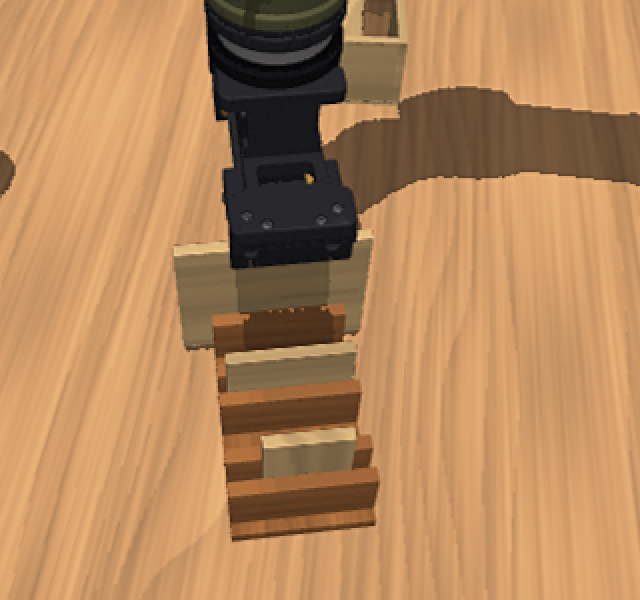

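The gripper is centred over the panel (crop (235–355, 170–265)), in line at 14.9°. Now descend and grasp.

```bash
python3 -m pendant '[{"claw":0.5,"dx":0,"dy":0,"dz":-25,"twist":0},{"claw":0.5,"dx":0,"dy":0,"dz":-50,"twist":0},{"claw":0.5,"dx":0,"dy":0,"dz":-66,"twist":0},{"claw":0.5,"dx":0,"dy":0,"dz":-66,"twist":0},{"claw":0,"dx":0,"dy":0,"dz":-66,"twist":0},{"claw":0,"dx":0,"dy":0,"dz":-66,"twist":0},{"claw":0,"dx":0,"dy":0,"dz":-66,"twist":0},{"claw":0,"dx":0,"dy":0,"dz":-66,"twist":0}]' 20
python3 -m pendant '[{"claw":0,"dx":0,"dy":0,"dz":0,"twist":0},{"claw":0,"dx":0,"dy":0,"dz":0,"twist":0},{"claw":0,"dx":0,"dy":0,"dz":0,"twist":0}]' 20
```

```text
clock: 4.0
tool_pos: [0.5055, 0.1498, 0.0886]
eef_rot: [0.992, 0.13, 0.001, -0.0]
contact_force: [0.7, 0.2, 0.5]
opening: 0.157
finger_force: 0.0
clock: 4.3
tool_pos: [0.5052, 0.1499, 0.0883]
eef_rot: [0.992, 0.13, 0.0, -0.0]
contact_force: [-1.2, 0.1, 6.2]
opening: 0.102
finger_force: 20.0
```

Gripped: the opening is 9 mm, which matches the panel. Lifting straight up.

```bash
python3 -m pendant '[{"claw":0,"dx":0,"dy":0,"dz":10,"twist":0},{"claw":0,"dx":0,"dy":0,"dz":25,"twist":0},{"claw":0,"dx":0,"dy":0,"dz":45,"twist":0},{"claw":0,"dx":0,"dy":0,"dz":65,"twist":0},{"claw":0,"dx":0,"dy":0,"dz":90,"twist":0},{"claw":0,"dx":0,"dy":0,"dz":115,"twist":0},{"claw":0,"dx":0,"dy":0,"dz":135,"twist":0},{"claw":0,"dx":0,"dy":0,"dz":140,"twist":0}]' 25
python3 - <<'E'
from h import *
im,d=eyes.snapshot("side"); cv2.imwrite("pics/side3.png",im[100:400,200:520].repeat(2,0).repeat(2,1))
s=r.get_state(); print(s["tool_pos"],s["contact_force"],s["opening"],s["clock"])
E
```

```text
clock: 5.1
tool_pos: [0.5059, 0.1499, 0.23]
eef_rot: [0.992, 0.13, 0.002, -0.0]
contact_force: [-0.3, 0.3, -1.1]
opening: 0.1
finger_force: 25.0
[0.50566309 0.14977831 0.22949292] [-0.06549769  0.51569147 -1.10174412] 0.10119271423164856 5.15
```

View pics/side3.png

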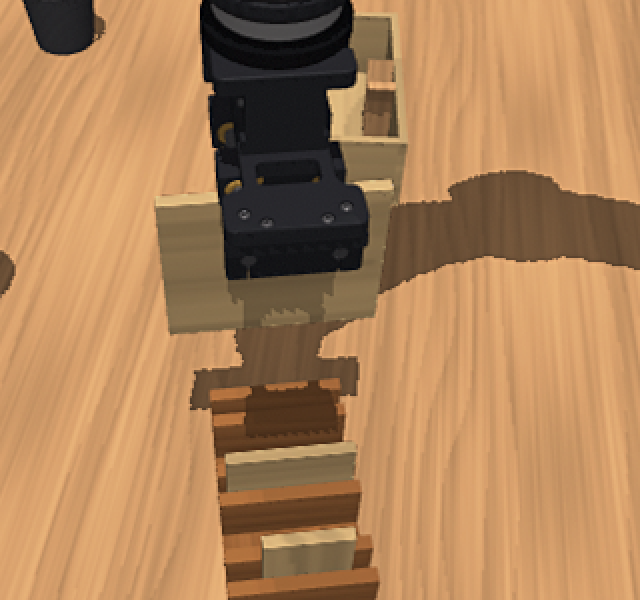

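The panel is held upright and clear of the stand (crop (157–393, 180–330)), and the other two are undisturbed. Carrying it over the box.

```bash
python3 -m pendant '[{"claw":0,"dx":0,"dy":-15,"dz":0,"twist":-0.02},{"claw":0,"dx":2,"dy":-45,"dz":0,"twist":-0.04},{"claw":0,"dx":4,"dy":-80,"dz":0,"twist":-0.06},{"claw":0,"dx":6,"dy":-115,"dz":0,"twist":-0.08},{"claw":0,"dx":8,"dy":-150,"dz":0,"twist":-0.1},{"claw":0,"dx":9,"dy":-185,"dz":0,"twist":-0.12},{"claw":0,"dx":10,"dy":-220,"dz":0,"twist":-0.14},{"claw":0,"dx":11,"dy":-255,"dz":0,"twist":-0.165}]' 25
python3 -m pendant '[{"claw":0,"dx":0,"dy":-35,"dz":0,"twist":0},{"claw":0,"dx":1,"dy":-70,"dz":0,"twist":0},{"claw":0,"dx":1,"dy":-100,"dz":0,"twist":0},{"claw":0,"dx":1,"dy":-120,"dz":0,"twist":0},{"claw":0,"dx":1,"dy":-130,"dz":0,"twist":0},{"claw":0,"dx":1,"dy":-130,"dz":-10,"twist":0},{"claw":0,"dx":1,"dy":-130,"dz":-25,"twist":0},{"claw":0,"dx":1,"dy":-130,"dz":-40,"twist":0}]' 25
python3 - <<'E'
from h import *
s=r.get_state(); print(s["tool_pos"],s["eef_rot"],s["contact_force"],s["opening"],s["clock"])
a=np.radians(5.55); R=np.array([[np.cos(a),np.sin(a)],[-np.sin(a),np.cos(a)]]); c=np.array([.5175,-.235])
zt=s["tool_pos"][2]+.042
for n in("top","side"):
    im,d=eyes.snapshot(n); cv2.imwrite(f"pics/{n}4.png",im[60:310,250:600] if n=="side" else im[130:340,340:600].repeat(2,0).repeat(2,1))
    W=world(n,d); L=(W[...,:2]-c)@R.T*1000; z=W[...,2]
    m=(abs(L[...,0])<100)&(abs(L[...,0])>25)&(abs(L[...,1])<25)&(z>.1)&(z<zt+.01)
    p=L[m]; zz=z[m]; print(n,len(p),"z",np.percentile(zz,[2,98]).round(3),"x",np.percentile(p[:,0],[1,99]).round(1))
    for lo in np.arange(.1,zt+.01,.02):
        k=(zz>lo)&(zz<lo+.02)
        if k.sum()>20:
            q=p[k]; f=np.polyfit(q[:,0],q[:,1],1); print(round(lo,3),k.sum(),"x",q[:,0].min().round(1),q[:,0].max().round(1),"y@0",f[1].round(1),"slope",f[0].round(3))
E
```

```text
clock: 5.95
tool_pos: [0.5141, -0.108, 0.2262]
eef_rot: [0.999, 0.046, -0.002, 0.0]
contact_force: [0.3, -0.5, -1.2]
opening: 0.095
finger_force: 25.0
clock: 6.75
tool_pos: [0.5165, -0.2333, 0.1862]
eef_rot: [0.999, 0.049, -0.001, -0.001]
contact_force: [1.0, -0.0, -1.0]
opening: 0.099
finger_force: 25.0
[ 0.51652681 -0.2333169   0.18622102] [ 9.98806112e-01  4.88394576e-02 -5.42608537e-04 -8.73298712e-04] [ 0.98963546 -0.0421789  -0.9966294 ] 0.09885258800866224 6.75
top 1551 z [0.114 0.229] x [-70.3  68.6]
0.1 66 x -70.4 -25.1 y@0 6.8 slope 0.023
0.12 178 x -70.6 69.1 y@0 5.8 slope 0.003
0.14 230 x -70.4 69.9 y@0 5.7 slope 0.004
0.16 233 x -70.5 69.3 y@0 5.7 slope 0.003
0.18 222 x -70.3 69.2 y@0 5.7 slope 0.004
0.2 249 x -70.3 68.9 y@0 5.6 slope 0.004
0.22 373 x -70.2 69.4 y@0 2.5 slope 0.002
side 2646 z [0.108 0.225] x [-73.   65.4]
0.1 284 x -74.3 64.6 y@0 7.3 slope 0.004
0.12 418 x -74.1 64.5 y@0 7.3 slope 0.002
0.14 436 x -73.9 64.4 y@0 7.1 slope 0.002
0.16 460 x -74.1 66.1 y@0 7.0 slope -0.0
0.18 486 x -73.9 65.8 y@0 7.0 slope 0.001
0.2 381 x -73.5 65.6 y@0 7.1 slope 0.002
0.22 181 x -73.3 65.7 y@0 5.1 slope -0.006
```

View pics/side4.png

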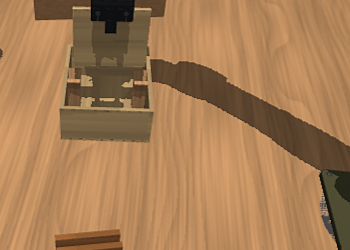

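View pics/top4.png

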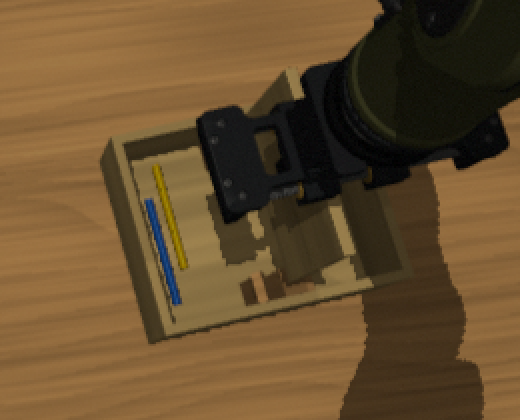

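The panel hangs upright over the guides, within about 1 mm across and 2 mm along the slot, with the box centred beneath it and rib pairs visible at both ends. I'll nudge it −1 mm in y and +1 mm in x, then lower it.

```bash
python3 -m pendant '[{"claw":0,"dx":1,"dy":-1,"dz":-10,"twist":0},{"claw":0,"dx":1,"dy":-1,"dz":-20,"twist":0},{"claw":0,"dx":1,"dy":-1,"dz":-30,"twist":0},{"claw":0,"dx":1,"dy":-1,"dz":-38,"twist":0},{"claw":0,"dx":1,"dy":-1,"dz":-45,"twist":0},{"claw":0,"dx":1,"dy":-1,"dz":-52,"twist":0},{"claw":0,"dx":1,"dy":-1,"dz":-58,"twist":0},{"claw":0,"dx":1,"dy":-1,"dz":-62,"twist":0}]' 25
```

```text
clock: 7.65
tool_pos: [0.5178, -0.2363, 0.1252]
eef_rot: [0.999, 0.048, -0.0, -0.0]
contact_force: [0.1, -0.8, -0.8]
opening: 0.104
finger_force: 25.0
```

```bash
python3 -m pendant '[{"claw":0,"dx":0,"dy":0,"dz":-5,"twist":0},{"claw":0,"dx":0,"dy":0,"dz":-10,"twist":0},{"claw":0,"dx":0,"dy":0,"dz":-15,"twist":0},{"claw":0,"dx":0,"dy":0,"dz":-19,"twist":0},{"claw":0,"dx":0,"dy":0,"dz":-23,"twist":0},{"claw":0,"dx":0,"dy":0,"dz":-27,"twist":0},{"claw":0,"dx":0,"dy":0,"dz":-31,"twist":0},{"claw":0,"dx":0,"dy":0,"dz":-34,"twist":0}]' 25
python3 -m pendant '[{"claw":0,"dx":0,"dy":0,"dz":0,"twist":0}]' 25
```

```text
clock: 8.45
tool_pos: [0.5179, -0.2363, 0.0914]
eef_rot: [0.999, 0.048, -0.0, -0.0]
contact_force: [0.2, -0.7, -1.1]
opening: 0.102
finger_force: 25.0
clock: 8.55
tool_pos: [0.5177, -0.2362, 0.0913]
eef_rot: [0.999, 0.048, -0.0, -0.0]
contact_force: [-0.5, -0.2, -1.3]
opening: 0.1
finger_force: 25.0
```

No contact forces so far. The lower edge is about 7 mm above the floor, so I'll take the last few millimetres slowly.

```bash
python3 -m pendant '[{"claw":0,"dx":0,"dy":0,"dz":-2,"twist":0},{"claw":0,"dx":0,"dy":0,"dz":-4,"twist":0},{"claw":0,"dx":0,"dy":0,"dz":-5,"twist":0},{"claw":0,"dx":0,"dy":0,"dz":-6,"twist":0},{"claw":0,"dx":0,"dy":0,"dz":-6,"twist":0}]' 25
python3 - <<'E'
from h import *
s=r.get_state(); print(s["tool_pos"],s["contact_force"])
c=np.array([.5175,-.235])
a=np.radians(5.55); R=np.array([[np.cos(a),np.sin(a)],[-np.sin(a),np.cos(a)]])
for n in("top","side"):
    im,d=eyes.snapshot(n); W=world(n,d); L=(W[...,:2]-c)@R.T*1000; z=W[...,2]
    m=(abs(L[...,0])<85)&(abs(L[...,0])>25)&(abs(L[...,1])<25)&(z>.09)&(z<.14)
    p=L[m]; print(n,"topz",np.percentile(z[m],[90,98]).round(4),"x",np.percentile(p[:,0],[1,99]).round(1),"y",np.percentile(p[:,1],[2,98]).round(1))
    if n=="side": cv2.imwrite("pics/side5.png",im[60:260,260:480].repeat(3,0).repeat(3,1)[:600])
E
```

```text
clock: 9.05
tool_pos: [0.5179, -0.2363, 0.0856]
eef_rot: [0.999, 0.048, -0.0, 0.0]
contact_force: [-0.6, -0.8, -1.2]
opening: 0.099
finger_force: 25.0
[ 0.51787008 -0.23630369  0.08562754] [-0.60463844 -0.77019839 -1.24563296]
top topz [0.1281 0.1292] x [-69.1  69.7] y [-5.8  3.4]
side topz [0.1269 0.1284] x [-70.8  66.9] y [-4.   5.8]
```

View pics/side5.png

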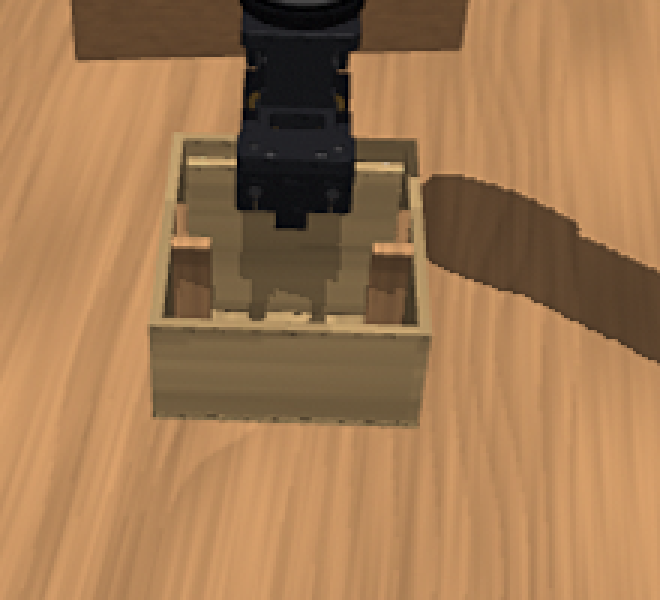

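The panel is down behind the front rib pairs (crop (190,245) and (390,250)), its ends inside both guides and about 1–2 mm from the floor. I'll lower to contact, release and retreat.

```bash
python3 -m pendant '[{"claw":0,"dx":0,"dy":0,"dz":-1,"twist":0},{"claw":0,"dx":0,"dy":0,"dz":-2,"twist":0},{"claw":0,"dx":0,"dy":0,"dz":-2,"twist":0}]' 25
python3 -m pendant '[{"claw":0.3,"dx":0,"dy":0,"dz":0,"twist":0},{"claw":0.5,"dx":0,"dy":0,"dz":0,"twist":0},{"claw":0.5,"dx":0,"dy":0,"dz":0,"twist":0},{"claw":0.5,"dx":0,"dy":0,"dz":0,"twist":0},{"claw":0.5,"dx":0,"dy":0,"dz":10,"twist":0},{"claw":0.5,"dx":0,"dy":0,"dz":30,"twist":0},{"claw":0.5,"dx":0,"dy":0,"dz":60,"twist":0},{"claw":0.5,"dx":0,"dy":0,"dz":95,"twist":0}]'
python3 -m pendant '[{"claw":0.5,"dx":0,"dy":0,"dz":40,"twist":0},{"claw":0.5,"dx":0,"dy":40,"dz":60,"twist":0},{"claw":0.5,"dx":0,"dy":85,"dz":70,"twist":0},{"claw":0.5,"dx":0,"dy":130,"dz":70,"twist":0},{"claw":0.5,"dx":0,"dy":175,"dz":70,"twist":0},{"claw":0.5,"dx":0,"dy":200,"dz":70,"twist":0},{"claw":0.5,"dx":0,"dy":200,"dz":70,"twist":0}]'
python3 - <<'E'
from h import *
s=r.get_state(); print(s["tool_pos"],s["contact_force"])
c=np.array([.5175,-.235])
a=np.radians(5.55); R=np.array([[np.cos(a),np.sin(a)],[-np.sin(a),np.cos(a)]])
for n in("top","side"):
    im,d=eyes.snapshot(n); W=world(n,d); L=(W[...,:2]-c)@R.T*1000; z=W[...,2]
    m=(abs(L[...,0])<85)&(abs(L[...,1])<25)&(z>.1)&(z<.135)
    p=L[m]
    if len(p): print(n,len(p),"topz",np.percentile(z[m],[90,98]).round(4),"x",np.percentile(p[:,0],[1,99]).round(1),"y",np.percentile(p[:,1],[2,98]).round(1))
    if n=="top": cv2.imwrite("pics/top6.png",im[120:360,140:580])
E
```

```text
clock: 9.45
tool_pos: [0.518, -0.2364, 0.0843]
eef_rot: [0.999, 0.048, 0.0, 0.0]
contact_force: [-1.0, 0.8, 4.1]
opening: 0.1
finger_force: 25.0
clock: 10.25
tool_pos: [0.5173, -0.2361, 0.1797]
eef_rot: [0.999, 0.048, -0.001, -0.0]
contact_force: [-0.2, -0.2, -0.2]
opening: 0.5
finger_force: 0.0
clock: 10.95
tool_pos: [0.518, -0.031, 0.2496]
eef_rot: [0.999, 0.052, 0.001, -0.001]
contact_force: [-0.7, -0.3, 0.1]
opening: 0.497
finger_force: 0.0
[ 0.51800822 -0.03102381  0.24958373] [-0.729975   -0.2672823   0.11887994]
side 663 topz [0.125 0.127] x [-70.2  66.8] y [-2.6  6.1]
```

View pics/top6.png

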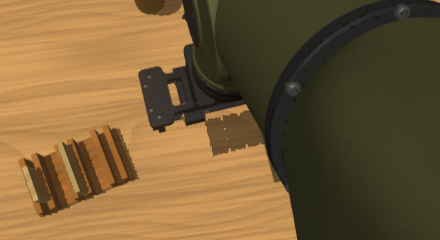

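The floor contact registered at 4 N. After release, the panel's top edge is at 0.126 m, which is seated, and it is centred to about 2 mm. The picture shows the other two panels still in the stand (crop (30,180) and (70,165)) and the gripper clear.

```bash
python3 -c "
from plant import r
print(r.finish_job())"
```

```text
the job is handed in; nothing more can be done
None
```

The wide panel stands released and seated in the box guides, the other two panels are still in their slots, and the job was handed in at about 11 s; no verdict was returned.

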